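# Set up the paper drill for a thick memo block

### The arm

A 7-joint arm with a two-finger parallel gripper is mounted at the origin on the work surface. World frame = base frame: x ahead of the robot, y to its left, z up, the work surface at z = 0. Lengths are in mm, angles in rad, forces in N, time in s.
With the tool pointing down it reaches from about 400 to 875 mm from the base axis. Payload 4.4 kg.
Tool frame: the origin (TCP) lies at the very end of the fingers, on their centre line; the grasp point (between the pads) lies behind it (ctrl.hold_point_z is the z of the grasp point in the tool frame, in mm); z points along the fingers, y is the direction in which the jaws open and shut (so a half turn about z gives the same grasp; the last joint's range is limited). The gripper opens to 85 mm and grips with 20 to 120 N. Pads are 22 mm wide; open, the fingers measure 114 mm over their backs; the gripper's body (76 mm by 85 mm) begins 54 mm behind the grasp point. The pads swing forward as they close: fully open they stand 13 mm farther back than shut.
Start: joints at [1.091, 0.628, 0.038, 1.517, -0.027, 0.996, -0.02], TCP at [261.388, -595.142, 231.313] pointing down, gripper open.
Joint ranges: [-3.06, 3.06], [-0.37, 2.12], [-1.25, 1.32], [0.18, 2.47], [-1.1, 4.24], [0.23, 1.98], [-2.94, 2.94]. Speed limits (rad/s): [2.57, 2.57, 3.14, 3.14, 3.14, 3.14, 3.14].

### API

Orientations are given as [roll, pitch, yaw] about the fixed x, y, z axes, in that order (R = Rz(yaw) Ry(pitch) Rx(roll)).
In Python, from cell import ctrl, vision gives the robot as it stands.
- The arm moves only by the shell command python3 -m crank 'ROWS' [OPENING]. ROWS is JSON, a list of rows, each an object of numbers: "x", "y", "z": the shift along the tool's x, y, z in cm; "spin": the turn about the tool's z in rad. A call has 1 to 5 rows; each row shifts and turns the commanded pose from where the row before left it, along the tool's axes as they then stand; what a row does not reach is not made up. A row lasts 1/10 s, in which the tool goes at most 50 mm and 8.59 degrees, less where a joint would pass 70% of its speed; a pose out of reach is approached as far as the arm can. A call is refused whole if a number of a shift passes 5 or a number of a turn 0.15, either way. A call with a gripper value outside its range is refused whole. OPENING is the opening in per cent of the stroke, from 0 (shut) to 100 (fully open), set as the call begins (- or left out, the last holds). The fingers move at their own pace and stop on an object; the grip force is fixed at half the most. Time passes only in rows, so rows that do not move let the fingers close. It gives the time, the measured TCP pose, the force and the opening at its end, in the units of the state.
- ctrl.read_state(): the state, without advancing time (a new reading comes with each control period).
- vision.get_image(name): name is "scene" or "side" or "wrist"; returns the picture (400x640x3 uint8, blue, green, red); there is no depth.
- vision.calibration(name): a dict with "vfov" (degrees; the focal length in pixels is half the picture's height over the tangent of half this angle, whatever the lens; pixels are square), "cx", "cy" (the principal point, pixels), "distortion" ([k1, k2, p1, p2, k3] as OpenCV has them; the pictures are not rectified), "eye" and "rotation" of the camera in the world. Camera axes: x right, y up, looking along -z (the intrinsics and any distortion apply to the point x, -y, -z); pixel columns grow to the right and rows downward; lengths in mm; the calibration is good to about 2 mm. A picture is of the moment at which its call begins: read the wrist's pose just before it. calibration takes no time and is no camera call; for the wrist camera it gives the pose at the moment of the call.
- ctrl.finish_job(): hands the job in, once; it reports no verdict.
Trained networks look in the newest picture that a camera, given by its name, has taken for a name from the list of things; names that differ only in an ending like _2 or _b are one class to them, and where a whole thing is asked for, a point or a joint stands for the part that bears it (a point fixed in the world has none). Each returns a list of dicts, best first, with "score" (0 to 1); they miss things now and then, are a little off and sometimes report something else, mostly with a low value. They report only what shows in the picture. A call takes as long as a camera call. They do not tell look-alikes from the thing itself.
- vision.boxes_of(name, camera): "extent" ([left, top, right, bottom] in pixels, round what is visible of it).
- vision.regions_of(name, camera): "mask" (400x640 bool, what is visible of it) and "extent" ([left, top, right, bottom] in pixels, round what is visible of it).
- vision.place_of(name, camera): "point" ([column, row] in pixels: a listed point, or the origin of a listed thing).
The state is a dict: "clock": time; "qpos": joint angles; "qd": joint speeds; "tau": joint torques, N m; "eef_pos": TCP position; "tool_rot": TCP orientation; "force": force on the tool from outside, world axes, zero at the start; "torque": the same for the moment, N m; "width": finger opening in mm.
Only numpy, scipy, OpenCV 4.12 (cv2) and the standard library are available. Lean on these libraries where they do the work, as an engineer would, in place of code of your own. Each camera call takes 0.05 s, during which the arm holds its last target.

### The job

Get the bench paper drill ready for the memo block lying in front of it. Raise the clear guard (it has a blue lift bar) just one notch, so that its pawl catches and holds it clear of the block; then slide the block, flat on the drill's table, under the guard until its red head lies square against the back fence, roughly centred on the bit; and only then slide the yellow feed lock fully home to its free (green) end. Leave the other things on the counter where they are.

Things in the scene. Friction and masses are not known exactly. Their poses are not given: they have to be found in the camera images.
- drill: Grey bench paper drill, fixed, placed anew each run. Origin on the counter; x from its front edge to its back fence, y to the left, z up. Mm in this frame: white table top z 60, x -240..170, y -150..150; head box y -55..55, x -50..165, z 230..380, motor to 480; bit at x 0, y 0, tip z 131. Its right-hand (-y) side faces the robot, roughly; its front looks to the robot's left (+y of the room).
- guard (a joint): Height of the guard on its post, m, up positive. It weighs 0.4 kg; 6 to 9 N lift it. Notches at 0, 0.020, 0.040, 0.060; end of travel 0.072. Starts hanging at 0.020. A spring pawl rides over the teeth going up and falls in about 5 mm above each notch; let go, the guard sinks onto the last notch passed (from 0.046..0.062 it sinks to 0.040). It cannot go down past a caught notch.
- lift_bar (a point): Middle of the blue lift bar, a level round bar 14 thick and 70 long along drill y: axis at drill x -80, from y -125 to -195 (this point y -160), z 115 mm plus the guard's joint value (135 at the start). A 10 mm steel stem joins its inner end to the sleeve. Free space below. Lift it from beneath with fingers tilted towards the fence, or pinch it from above. Axes as the drill's.
- shield_edge (a point): Middle of the lower edge of the clear shield, a plate 100 wide (along drill y), 4 thick, 58 high at drill x -24, in front of the bit. It stands 4 mm plus the guard's joint value above the drill's table.
- block: Rigid memo block of glued paper, white with a red band at its head; 148 long (its x), 105 wide (its y), 34 high, 0.3 to 0.54 kg. Origin: centre of its underside; +x towards the red head. It starts flat on the drill's table in front of the guard, head towards the fence and 50 to 85 mm short of it, turned up to 0.12 rad.
- block_head (a point): Middle of the lower edge of the block's red head end: block x 74, y 0, z 0. Axes as the block's.
- fence (a point): On the front face of the back fence, an aluminium bar 30 high across the drill's table; at table level, in line with the bit (drill x 20, y 0, z 60). Axes as the drill's. With the block home its head lies against this face.
- feed_lock (a joint): Position of the yellow feed-lock grip on its track, m: 0 at the red end (locked, nearest the drill's front edge), 0.045 at the end stop at the green end (free, towards drill +x). Starts at 0 to 0.010, needs about 3 N, stays where it is left.
- feed_lock_top (a point): Centre of the top of the yellow feed-lock grip, 20 long along its slide (drill x), 28 wide, 40 high; top at z 114.5. Its track plate, 95 x 40, has its top at z 74. Drill y -121; drill x -207.5 mm plus the joint value. Axes: y along the slide to the free end.
- stapler: Black desk stapler on the counter, 150 x 36 x 46 high; origin under its centre. Leave it alone.
- pen_cup: Black pen cup, 76 across, 95 high, pens up to 150; origin under its centre. Leave it alone.
- done_block: A memo block already drilled, with a green band, 148 x 105 x 34, on the counter; origin under its centre. Leave it alone.
- wax_stick: Upright white stick of drill wax, 32 across, 95 high, on the counter; origin under its centre. Leave it alone.
- post_top (a point): Top of the guard post, an aluminium bar 16 square that stands on the drill's table at drill x 15, y -110 up to z 244, with a toothed rack on its outer (-y) face and the guard's dark sleeve round it. On the other side of the table, a steel side gauge stands at drill x -18..26, y 99..111, 24 high.
Not all that is in view belongs to the job. What is shaped like the block but turquoise is not meant.

How it is judged:
By the outcome, as a careful person would: the job done as asked, in the order asked, and still so for the second after the job is handed in, with the robot touching nothing.
It also fails if it takes over 51 s, if anything falls off the work surface, if the arm or the gripper's body presses on something with over 40 N, if the wrist force passes 120 N, or if a joint passes its speed limit or range.

## Working session

There is one attempt and no reset: what is moved stays moved. The work goes in short steps, Python scripts to look and compute and a shell command to move; the robot and the scene stay as the last step left them, time stands still between calls to the robot, and variables do not carry over. Pictures are saved under pics/ and viewed, and the job is handed in when it is done.

```bash
ls; mkdir -p pics; python3 - <<'E'
from cell import ctrl, vision
import cv2
s=ctrl.read_state()
print({k:s[k] for k in ('clock','eef_pos','tool_rot','force','width')}, ctrl.hold_point_z)
for n in ("scene","side","wrist"):
    im=vision.get_image(n); cv2.imwrite(f"pics/a_{n}.png",im)
    c=vision.calibration(n); print(n,c)
E
```

```text
pics
{'clock': 0.0, 'eef_pos': array([ 261.10488086, -594.55291423,  230.37775937]), 'tool_rot': array([-3.13965295e+00,  2.76537681e-05,  4.13789104e-01]), 'force': array([-0.31937817,  0.08943755,  0.50278698]), 'width': 85.25876394917736} -18.700000000000003
scene {'vfov': 53.88018674755069, 'cx': 320.122674102646, 'cy': 196.18264646339833, 'distortion': array([-0.09710217,  0.        ,  0.        ,  0.        ,  0.        ]), 'eye': array([1383.44914862,   94.97314254, 1161.42533609]), 'rotation': array([0.75176013, 0.01065636, 1.67660628])}
side {'vfov': 54.28447027789085, 'cx': 323.06616750372365, 'cy': 199.72054052638995, 'distortion': array([-0.03286896,  0.        ,  0.        ,  0.        ,  0.        ]), 'eye': array([  335.0263431 , -1009.62335663,   913.65229784]), 'rotation': array([ 0.93977153,  0.00891079, -0.11694191])}
wrist {'vfov': 69.84386862603937, 'cx': 322.7682118537665, 'cy': 201.12512718244074, 'distortion': array([-0.02843595,  0.        ,  0.        ,  0.        ,  0.        ]), 'eye': array([ 326.44396303, -566.134781  ,  372.64760345]), 'rotation': array([-2.86333459e-01,  1.06105757e-03, -1.15578187e+00])}
```

View pics/a_scene.png

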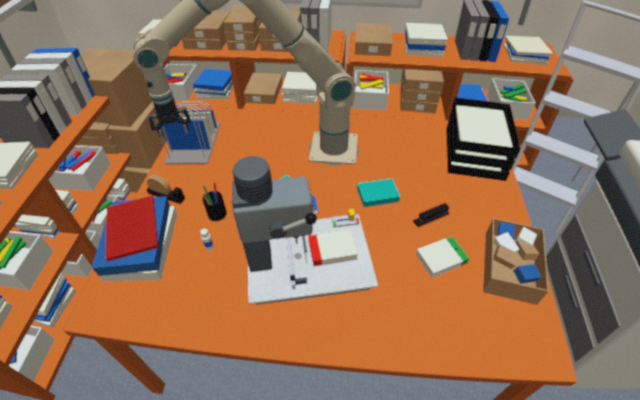

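View pics/a_side.png

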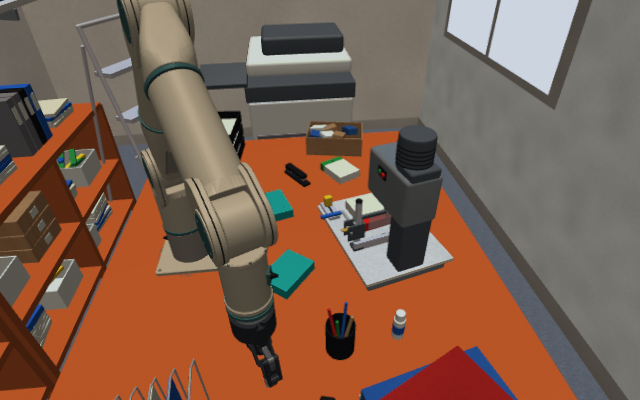

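View pics/a_wrist.png

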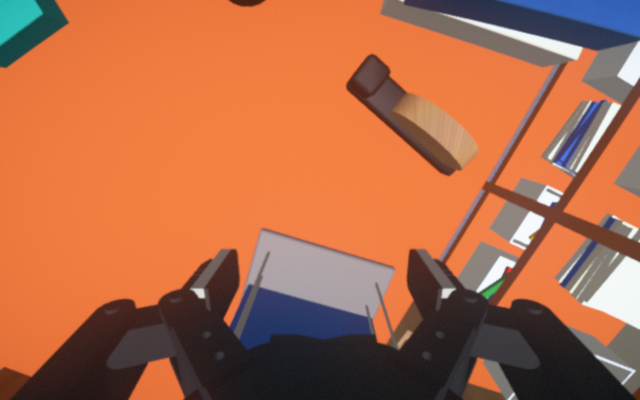

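```bash
cat > h.py <<'E'
import numpy as np, cv2
from cell import ctrl, vision
from scipy.spatial.transform import Rotation as R
def cam(n,c=None):
    c=c or vision.calibration(n)
    f=200/np.tan(np.radians(c['vfov']/2))
    K=np.array([[f,0,c['cx']],[0,f,c['cy']],[0,0,1.]])
    Rw=R.from_euler('xyz',c['rotation']).as_matrix()
    return dict(K=K,d=np.array(c['distortion']),R=Rw,e=np.array(c['eye']))
F=np.diag([1,-1,-1.])
def proj(c,P):
    P=np.atleast_2d(np.asarray(P,float))
    Q=(P-c['e'])@c['R']@F
    return cv2.projectPoints(Q.reshape(-1,1,3),np.zeros(3),np.zeros(3),c['K'],c['d'])[0].reshape(-1,2)
def ray(c,uv):
    p=cv2.undistortPoints(np.array(uv,float).reshape(-1,1,2),c['K'],c['d']).reshape(-1,2)
    v=np.c_[p,np.ones(len(p))]@F@c['R'].T
    return v
def onz(c,uv,z):
    v=ray(c,uv); return c['e']+v*((z-c['e'][2])/v[:,2])[:,None]
def D2W(d,P):
    """d = X,Y,yaw"""
    P=np.atleast_2d(np.asarray(P,float)); cs,sn=np.cos(d[2]),np.sin(d[2])
    return np.c_[d[0]+cs*P[:,0]-sn*P[:,1], d[1]+sn*P[:,0]+cs*P[:,1], P[:,2]]
E
python3 - <<'E'
from h import *
for n in ("scene","side"):
    vision.get_image(n)
    for k in ["drill","lift_bar","shield_edge","block","block_head","fence","feed_lock_top","post_top"]:
        print(n,k,[(np.round(r['point'],1),round(r['score'],2)) for r in vision.place_of(k,n)[:3]])
print(ctrl.read_state()['clock'])
E
```

```text
scene drill [(array([297. , 262.2]), 0.91)]
scene lift_bar [(array([313.8, 205.9]), 0.56), (array([303. , 250.3]), 0.38)]
scene shield_edge [(array([303.3, 250.7]), 0.6)]
scene block [(array([376.1, 192.2]), 0.82), (array([333.3, 251.4]), 0.62), (array([304.7, 250.4]), 0.3)]
scene block_head [(array([360. , 199.5]), 0.64), (array([310.2, 251.9]), 0.63), (array([281.9, 187.2]), 0.37)]
scene fence [(array([292.9, 258. ]), 0.88)]
scene feed_lock_top [(array([348.3, 213.4]), 0.54)]
scene post_top []
side drill [(array([382.1, 248.8]), 0.92)]
side lift_bar [(array([332.9, 216.1]), 0.74)]
side shield_edge [(array([381.9, 226.8]), 0.7)]
side block [(array([367.2, 215.6]), 0.87), (array([274.5, 210. ]), 0.74), (array([285.9, 274. ]), 0.66)]
side block_head [(array([377.7, 230.1]), 0.92), (array([273.5, 292.3]), 0.63), (array([281.4, 220.1]), 0.56)]
side fence [(array([385.8, 238.4]), 0.95)]
side feed_lock_top [(array([355.9, 200.7]), 0.72), (array([330.4, 214.2]), 0.35)]
side post_top [(array([358.9, 197.9]), 0.97)]
1.05
```

```bash
cat > fit.py <<'E'
from h import *
from scipy.optimize import least_squares
cs={n:cam(n) for n in ("scene","side")}
obs=[("scene",[0,0,0],(297,262.2)),("scene",[-80,-160,135],(313.8,205.9)),("scene",[-24,0,84],(303.3,250.7)),("scene",[20,0,60],(292.9,258)),
("side",[0,0,0],(382.1,248.8)),("side",[-80,-160,135],(332.9,216.1)),("side",[-24,0,84],(381.9,226.8)),("side",[20,0,60],(385.8,238.4)),("side",[15,-110,244],(358.9,197.9))]
def res(p): return np.concatenate([proj(cs[n],D2W(p[:3]*[1,1,.001],P))[0]-uv for n,P,uv in obs])
r=least_squares(res,[600,0,-1570],x_scale=[100,100,100],loss='soft_l1')
p=r.x*[1,1,.001]; print(p); print(np.round(res(r.x).reshape(-1,2),1))
for n,uv in (("scene",(333.3,251.4)),("side",(367.2,215.6)),("scene",(310.2,251.9)),("side",(377.7,230.1))): print(n,onz(cs[n],uv,60))
print(onz(cs["scene"],(348.3,213.4),114.5))
pts={'corner':[[a,b,60] for a in(-240,170) for b in (-150,150)]}
for n in cs:
    im=cv2.imread(f"pics/a_{n}.png")
    x0,y0=(230,170) if n=="scene" else (300,120)
    im=cv2.resize(im[y0:y0+140,x0:x0+180],None,fx=4.4,fy=4.28)
    for P in [[-240,-150,60],[-240,150,60],[170,-150,60],[170,150,60],[20,0,60],[-80,-125,135],[-80,-195,135],[15,-110,244],[-207.5,-121,114.5],[-50,-55,380],[-50,55,380],[-26,105,84]]:
        u=(proj(cs[n],D2W(p,P))[0]-[x0,y0])*[4.4,4.28]
        cv2.circle(im,tuple(int(v) for v in u),4,(255,0,255),1)
    cv2.imwrite(f"pics/b_{n}.png",im)
E
python3 fit.py
```

```text
[641.49198748 -73.22042622  -1.31958838]
[[ 1.1  3.5]
 [ 0.1 -2.6]
 [ 0.7  0.1]
 [-1.6 -1.4]
 [ 1.1  0.1]
 [-2.4 -1.2]
 [-0.1 -1.2]
 [ 1.8  1. ]
 [-0.   2.4]]
scene [[611.3582557   46.11827937  60.        ]]
side [[606.37133428  37.86559406  60.        ]]
scene [[621.08688315 -31.63590485  60.        ]]
side [[625.08441812 -43.15818627  60.        ]]
[[483.83166998  87.32340855 114.5       ]]
```

View pics/b_scene.png

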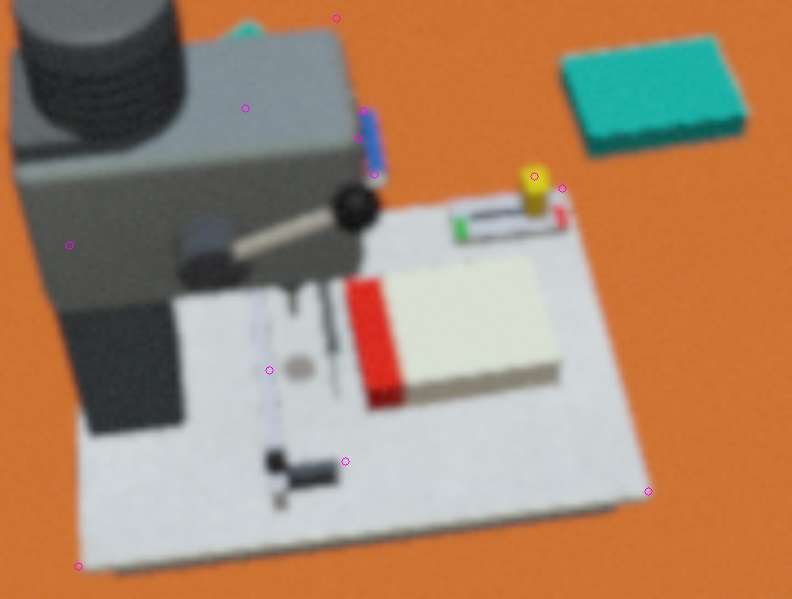

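View pics/b_side.png

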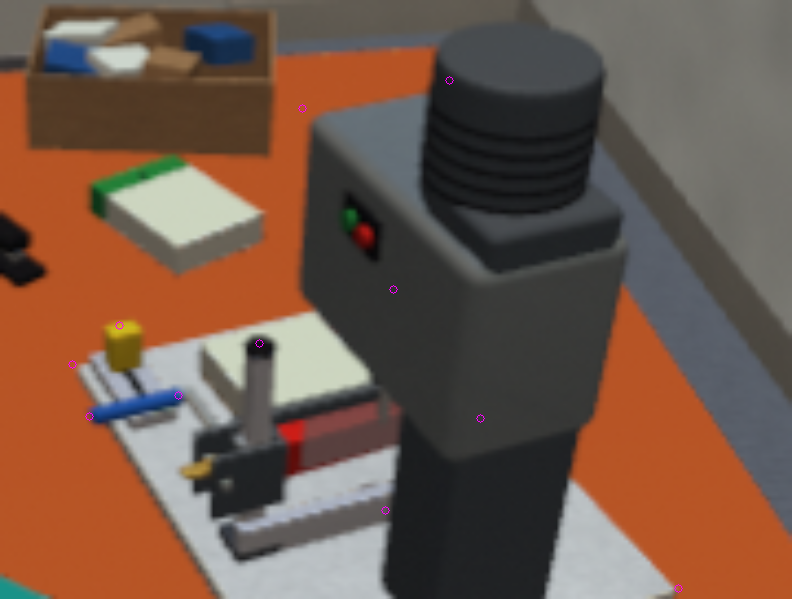

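```bash
cat > fit2.py <<'E'
from h import *
from scipy.optimize import least_squares
cs={n:cam(n) for n in ("scene","side")}
def S(a,b): return (230+a/4.4,170+b/4.28)
def T(a,b): return (300+a/4.4,120+b/4.28)
obs=[("scene",[-240,-150,60],S(571,192)),("scene",[-240,150,60],S(651,498)),("scene",[170,150,60],S(80,571)),
("side",[-240,-150,60],T(80,365)),("side",[170,150,60],T(678,590)),
("side",[-80,-195,136],T(92,415)),("side",[-80,-125,136],T(180,396)),("side",[15,-110,244],T(259,343)),
("scene",[-80,-195,140],S(366,112)),("side",[20,0,60],(385.8,238.4)),("scene",[20,0,60],(292.9,258))]
def res(p): return np.concatenate([proj(cs[n],D2W(p[:3]*[1,1,.001],P))[0]-uv for n,P,uv in obs])
r=least_squares(res,[600,0,-1570],x_scale=[100,100,100],loss='soft_l1')
p=r.x*[1,1,.001]; print(p); print(np.round(res(r.x).reshape(-1,2),1))
def W2D(P):
    P=np.atleast_2d(P)-[p[0],p[1],0]; c,s=np.cos(p[2]),np.sin(p[2]); return np.c_[c*P[:,0]+s*P[:,1],-s*P[:,0]+c*P[:,1],P[:,2]]
# block top corners z=94, in scene
tc=[S(346,279),S(532,258),S(559,362),S(401,389)]
w=onz(cs["scene"],tc,94); print('block top corners world',w.round(1),'\ndrill',W2D(w).round(1))
w=onz(cs["scene"],[S(369,409),S(558,384)],60);print('bottom',W2D(w).round(1))
print('lock',W2D(onz(cs["scene"],[S(536,172)],114.5)).round(1),W2D(onz(cs["side"],[T(123,324)],114.5)).round(1))
for n,k in (("scene",S),("side",T)):
    pass
E
python3 fit2.py
```

```text
[643.60729409 -70.7130625   -1.32670368]
[[-0.9 -0.1]
 [ 0.  -0.3]
 [-0.1 -0.7]
 [-0.8 -0.9]
 [ 0.3 -0.6]
 [ 0.  -0.6]
 [ 0.2 -1.1]
 [ 0.4 -0.5]
 [ 0.4 -0.4]
 [ 2.2  0.4]
 [-1.  -0.9]]
block top corners world [[576.7 -41.5  94. ]
 [541.6 100.5  94. ]
 [640.3 125.9  94. ]
 [676.1  11.7  94. ]] 
drill [[ -44.6  -57.9   94. ]
 [-190.8  -57.6   94. ]
 [-191.6   44.3   94. ]
 [ -72.1   51.4   94. ]]
bottom [[ -48.7   43.7   60. ]
 [-193.4   41.8   60. ]]
lock [[-207.  -129.7  114.5]] [[-205.4 -122.1  114.5]]
```

```bash
python3 -m crank '[{"spin":0.15},{"spin":0.02,"x":2,"y":-3},{"x":2.75,"y":-4.1},{"x":2.75,"y":-4.1},{"x":2.75,"y":-4.1}]' 100;  python3 -m crank '[{"x":2.75,"y":-4.1},{"x":2.75,"y":-4.1},{"x":2.75,"y":-4.1},{"x":2.75,"y":-4.1},{"x":2.75,"y":-4.1}]'
```

```text
invalid input at $[0]: expected keys x, y, z, spin
invalid input at $[0]: expected keys x, y, z, spin
```

```bash
python3 -m crank '[{"x":0,"y":0,"z":0,"spin":0.15},{"x":2,"y":-3,"z":0,"spin":0.02},{"x":2.75,"y":-4.1,"z":0,"spin":0},{"x":2.75,"y":-4.1,"z":0,"spin":0},{"x":2.75,"y":-4.1,"z":0,"spin":0}]' 100;  python3 -m crank '[{"x":2.75,"y":-4.1,"z":0,"spin":0},{"x":2.75,"y":-4.1,"z":0,"spin":0},{"x":2.75,"y":-4.1,"z":0,"spin":0},{"x":2.75,"y":-4.1,"z":0,"spin":0},{"x":2.75,"y":-4.1,"z":0,"spin":0}]'
```

```text
clock: 1.55
eef_pos: [323.7, -420.0, 231.4]
tool_rot: [3.141, -0.001, 0.243]
force: [1.6, 0.4, 1.1]
width: 85.4
clock: 2.05
eef_pos: [407.8, -187.8, 231.7]
tool_rot: [3.141, -0.001, 0.244]
force: [1.3, -0.2, -0.2]
width: 85.6
```

```bash
python3 -m crank '[{"x":2.2,"y":-3.4,"z":0,"spin":0},{"x":2.2,"y":-3.4,"z":0,"spin":0},{"x":2.2,"y":-3.4,"z":0,"spin":0},{"x":1.4,"y":-2.4,"z":0,"spin":0},{"x":0,"y":0,"z":0,"spin":0}]'
python3 - <<'E'
from h import *
for n in ("wrist","side"):
    s=ctrl.read_state(); c=cam(n)
    im=vision.get_image(n); cv2.imwrite(f"pics/c_{n}.png",im)
    if n=="wrist": np.save("cw.npy",c,allow_pickle=True)
print(s['eef_pos'])
for k in ["lift_bar","block","block_head","feed_lock_top","post_top"]:
    print(k,[(np.round(r['point'],1),round(r['score'],2)) for r in vision.place_of(k,"wrist")[:3]])
E
```

```text
clock: 2.55
eef_pos: [455.9, -43.4, 231.5]
tool_rot: [-3.14, -0.002, 0.251]
force: [0.9, -1.2, 0.3]
width: 85.5
[455.01276692 -46.03378749 231.45012317]
lift_bar [(array([275.2,  13.5]), 0.63), (array([312.9, 187.4]), 0.56)]
block [(array([384.2,  27.2]), 0.71), (array([272.6,  11.7]), 0.68), (array([127.3, 250.2]), 0.59)]
block_head [(array([348.8,  12.5]), 0.85), (array([180.4, 248.8]), 0.84), (array([569.5, 246.1]), 0.39)]
feed_lock_top [(array([172.9, 141.3]), 0.6)]
post_top [(array([517. , 138.2]), 0.69)]
```

View pics/c_wrist.png

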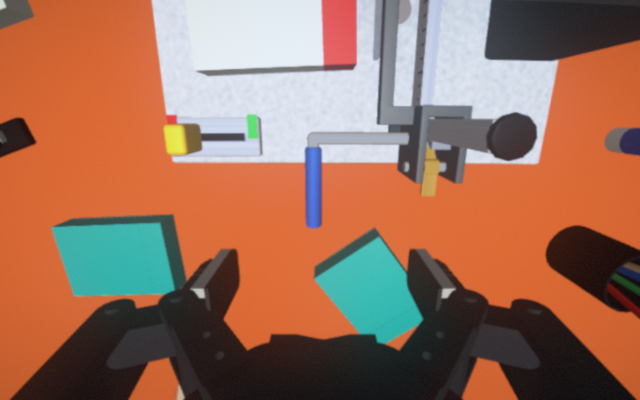

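View pics/c_side.png

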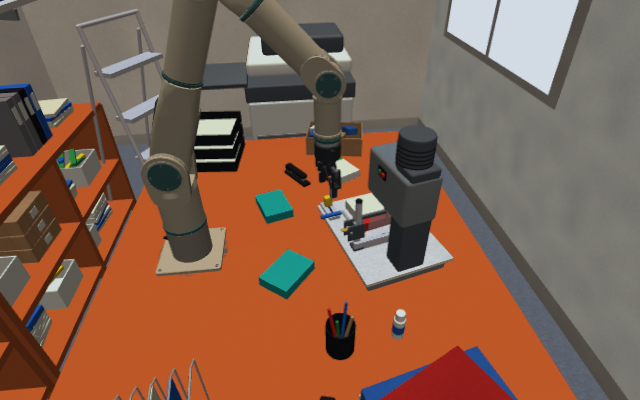

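```bash
python3 - <<'E'
import cv2
im=cv2.imread("pics/c_wrist.png"); cv2.imwrite("pics/d.png",cv2.resize(im[0:240,150:350],None,fx=3,fy=2.5*1,interpolation=cv2.INTER_CUBIC))
E
```

```text
(no output)
```

View pics/d.png

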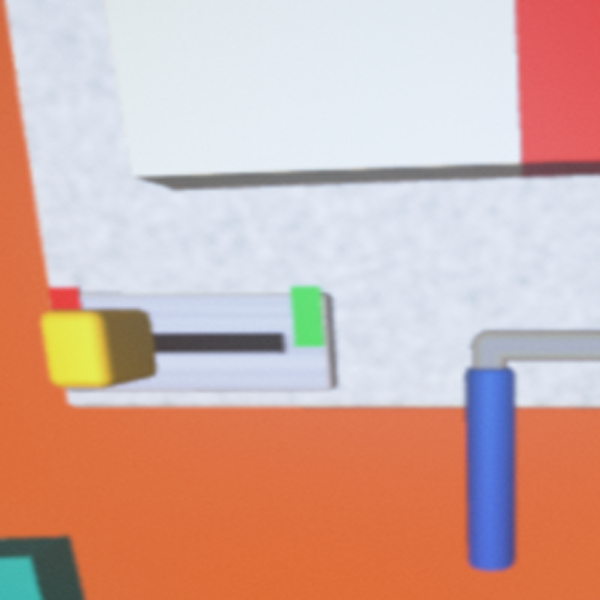

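```bash
cat > fit3.py <<'E'
from h import *
from scipy.optimize import least_squares
cs={n:cam(n) for n in ("scene","side")}; cs["wrist"]=np.load("cw.npy",allow_pickle=True).item()
def S(a,b): return (230+a/4.4,170+b/4.28)
def T(a,b): return (300+a/4.4,120+b/4.28)
def W(a,b): return (150+a/3,b/2.5)
fixed=[("scene",[-240,-150,60],S(571,192)),("scene",[-240,150,60],S(651,498)),("scene",[170,150,60],S(80,571)),
("side",[-240,-150,60],T(80,365)),("side",[170,150,60],T(678,590)),
("side",[-80,-195,136],T(92,415)),("side",[-80,-125,136],T(180,396)),("side",[15,-110,244],T(259,343))]
wr=[("wrist",[-240,-150,60],W(68,405)),("wrist",[170,-150,60],(540,163)),("wrist",[-80,-125,139],W(490,368)),("wrist",[-80,-195,138],W(491,568)),("wrist",[15,-110,244],(513,136)),("wrist",[-130,-101,74],W(331,297)),("wrist",[-130,-141,74],W(335,386))]
def fit(obs):
    def res(p): return np.concatenate([proj(cs[n],D2W(p[:3]*[1,1,.001],P))[0]-uv for n,P,uv in obs])
    r=least_squares(res,[640,-70,-1326],x_scale=[100,100,100],loss='soft_l1')
    p=r.x*[1,1,.001]; print(p.round(3)); print(np.round(res(r.x).reshape(-1,2),1).tolist()); return p
fit(fixed);pw=fit(wr);p=fit(fixed+wr)
def W2D(P,p=pw):
    P=np.atleast_2d(P)-[p[0],p[1],0]; c,s=np.cos(p[2]),np.sin(p[2]); return np.c_[c*P[:,0]+s*P[:,1],-s*P[:,0]+c*P[:,1],P[:,2]]
c=cs["wrist"]
print('block top',W2D(onz(c,[W(135,177),(357,64.5)],94)).round(1),'bot',W2D(onz(c,[W(180,190)],60)).round(1),'lock',W2D(onz(c,[W(75,348)],114.5)).round(1))
print('bar world',D2W(pw,[-80,-165,135]),D2W(p,[-80,-165,135]))
print('scene red',W2D(onz(cs["scene"],[S(346,279),S(364,388),S(532,258),S(558,360)],94),p).round(1))
E
python3 fit3.py
```

```text
[643.561 -71.501  -1.327]
[[-1.1, -0.1], [-0.2, -0.3], [-0.4, -0.7], [-0.7, -0.8], [0.3, -0.4], [0.0, -0.5], [0.3, -1.0], [0.4, -0.3]]
[641.347 -68.328  -1.315]
[[-2.3, 1.5], [-1.2, -0.2], [-1.9, -0.4], [-1.0, -0.0], [1.0, 0.1], [3.7, -2.2], [4.6, 2.0]]
[641.737 -69.561  -1.32 ]
[[-0.9, -0.7], [0.6, -1.2], [0.7, -0.9], [-1.6, -0.8], [-0.4, -1.1], [-0.6, -0.5], [-0.4, -1.1], [-0.2, -0.6], [-2.0, 0.4], [-0.9, 0.5], [-1.0, -0.9], [-0.6, -0.5], [2.6, 0.1], [4.5, -2.9], [5.1, 1.3]]
block top [[-186.7  -60.4   94. ]
 [ -39.9  -56.2   94. ]] bot [[-185.9  -60.5   60. ]] lock [[-203.1 -119.9  114.5]]
bar world [[461.48418329 -32.63243115 135.        ]] [[462.04860919 -32.99600483 135.        ]]
scene red [[ -43.4  -56.1   94. ]
 [ -43.5   48.4   94. ]
 [-189.6  -54.8   94. ]
 [-189.3   45.2   94. ]]
```

```bash
sed -i 's/\[-130,-101,74\]/[-137.5,-101,74]/; s/\[-130,-141,74\]/[-137.5,-141,74]/' fit3.py; cat >> fit3.py <<'E'
np.save("drill.npy",pw)
E
python3 fit3.py; python3 - <<'E'
from h import *
p=np.load("drill.npy")
s=ctrl.read_state(); print(s['eef_pos'],s['tool_rot'],s['qd'].round(3))
Rt=R.from_euler('xyz',s['tool_rot']).as_matrix()
print(Rt.T@(D2W(p,[-80,-168,116])[0]-s['eef_pos']))
E
```

```text
[643.561 -71.501  -1.327]
[[-1.1, -0.1], [-0.2, -0.3], [-0.4, -0.7], [-0.7, -0.8], [0.3, -0.4], [0.0, -0.5], [0.3, -1.0], [0.4, -0.3]]
[641.725 -69.988  -1.317]
[[-1.2, 1.1], [-0.1, 0.2], [-0.1, -0.5], [0.4, -0.2], [4.1, 0.3], [-2.3, -2.4], [-1.3, 1.8]]
[641.966 -70.685  -1.321]
[[-1.2, -0.7], [0.2, -1.1], [0.3, -0.9], [-1.5, -0.7], [-0.2, -0.8], [-0.5, -0.4], [-0.3, -0.9], [-0.0, -0.3], [-1.1, 0.3], [-0.0, 0.7], [0.3, -0.9], [0.5, -0.5], [4.9, 0.3], [-1.9, -2.9], [-1.0, 1.3]]
block top [[-188.3  -60.8   94. ]
 [ -41.5  -56.2   94. ]] bot [[-187.5  -60.8   60. ]] lock [[-204.5 -120.3  114.5]]
bar world [[461.94152868 -33.89248457 135.        ]] [[462.30905581 -33.96623879 135.        ]]
scene red [[ -44.5  -56.    94. ]
 [ -44.7   48.5   94. ]
 [-190.7  -54.9   94. ]
 [-190.5   45.1   94. ]]
[454.14953393 -49.22891047 231.37768583] [3.14124826e+00 9.35926745e-05 2.41394419e-01] [-0.    -0.    -0.006 -0.001 -0.002 -0.     0.   ]
[  8.24335965 -13.03299112 115.37243323]
```

```bash
python3 -m crank '[{"x":0.8,"y":-1.3,"z":1.5,"spin":0},{"x":0,"y":0,"z":2,"spin":0},{"x":0,"y":0,"z":1,"spin":0},{"x":0,"y":0,"z":0,"spin":0},{"x":0,"y":0,"z":0,"spin":0}]'
python3 - <<'E'
from h import *
c=cam("wrist"); im=vision.get_image("wrist"); cv2.imwrite(f"pics/e_wrist.png",im)
np.save("ce.npy",c,allow_pickle=True)
s=ctrl.read_state();print(s['eef_pos'],s['tool_rot'])
E
```

```text
clock: 3.4
eef_pos: [459.1, -34.1, 186.6]
tool_rot: [3.141, -0.0, 0.243]
force: [0.3, -0.3, 0.4]
width: 85.4
[459.41829992 -33.96126462 186.85857014] [ 3.14119482e+00 -8.47254488e-04  2.42792586e-01]
```

View pics/e_wrist.png

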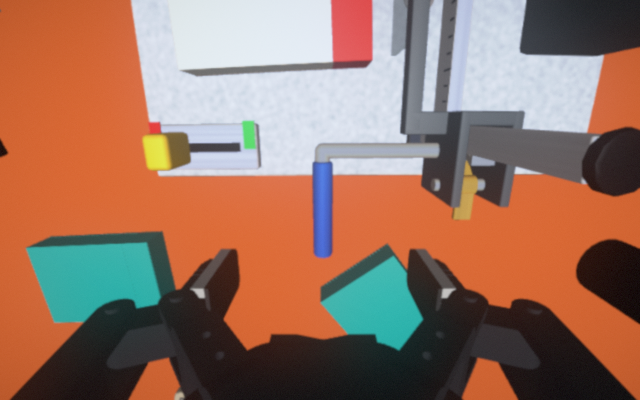

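```bash
python3 - <<'E'
from h import *
c=np.load("ce.npy",allow_pickle=True).item(); s=ctrl.read_state()
Rt=R.from_euler('xyz',s['tool_rot']).as_matrix()
for uv,z in (((322.5,163),140),((322.5,255),138)):
    w=onz(c,[uv],z)[0]; print(w,Rt.T@(w-s['eef_pos']))
print(proj(c,s['eef_pos']+Rt@[0,0,-18.7]))
E
```

```text
[499.82326359 -23.90288263 140.        ] [41.59836377 -0.06810069 46.89380798]
[433.7043107  -40.33238508 138.        ] [-2.65329020e+01 -1.71798305e-02  4.88361046e+01]
[[322.50339394 270.05993405]]
```

```bash
python3 -m crank '[{"x":0,"y":0,"z":2.5,"spin":0},{"x":0,"y":0,"z":2.5,"spin":0},{"x":0,"y":0,"z":2.2,"spin":0},{"x":0,"y":0,"z":0,"spin":0},{"x":0,"y":0,"z":0,"spin":0}]'; python3 -m crank '[{"x":0,"y":0,"z":0,"spin":0},{"x":0,"y":0,"z":0,"spin":0},{"x":0,"y":0,"z":0,"spin":0},{"x":0,"y":0,"z":0,"spin":0},{"x":0,"y":0,"z":0,"spin":0}]' 0
```

```text
clock: 3.95
eef_pos: [459.5, -33.6, 115.0]
tool_rot: [3.141, -0.001, 0.243]
force: [-0.1, 0.5, 0.1]
width: 85.3
clock: 4.45
eef_pos: [459.3, -33.7, 114.6]
tool_rot: [3.141, -0.001, 0.244]
force: [-0.8, -5.1, 6.8]
width: 12.6
```

```bash
python3 -m crank '[{"x":0,"y":0,"z":0,"spin":0},{"x":0,"y":0,"z":-0.8,"spin":0},{"x":0,"y":0,"z":-0.8,"spin":0},{"x":0,"y":0,"z":-0.8,"spin":0},{"x":0,"y":0,"z":0,"spin":0}]'; python3 - <<'E'
from h import *
for n in ("wrist","side"):
    im=vision.get_image(n); cv2.imwrite(f"pics/f_{n}.png",im)
    if n=="side": cv2.imwrite("pics/f_sidez.png",cv2.resize(im[120:260,300:480],None,fx=4.4,fy=4.28))
E
```

```text
clock: 4.95
eef_pos: [459.3, -33.8, 139.5]
tool_rot: [3.141, -0.001, 0.244]
force: [1.2, -3.0, -3.9]
width: 12.1
```

View pics/f_wrist.png

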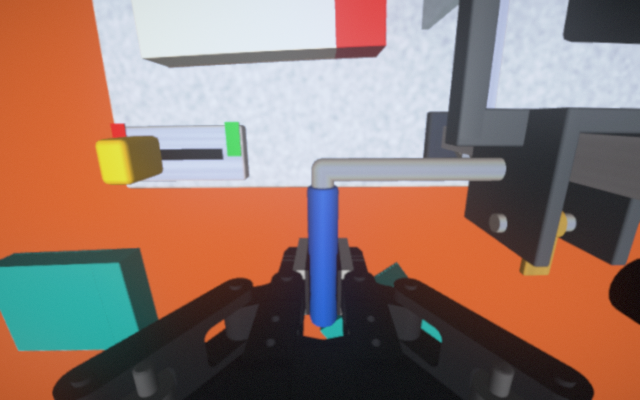

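View pics/f_sidez.png

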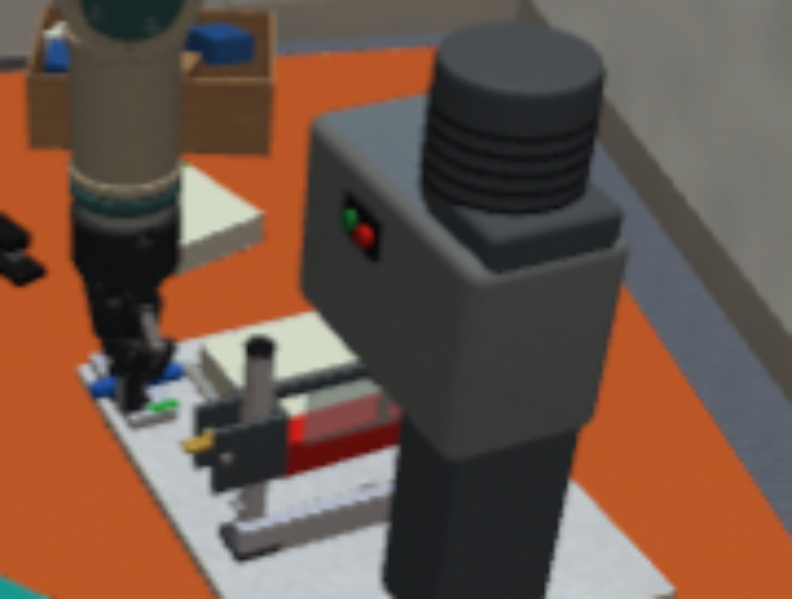

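```bash
python3 - <<'E'
from h import *
p=np.load("drill.npy"); c=cam("side"); w=cam("wrist")
for g in (20,36,40,44,48):
    print(g,[((proj(c,D2W(p,[-80,y,116+g]))[0]-[300,120])*[4.4,4.28]).round(0) for y in (-195,-125)], proj(w,D2W(p,[[-80,-125,120+g],[-80,-195,120+g]])).round(0).tolist())
E
```

```text
20 [array([ 89., 414.]), array([178., 392.])] [[323.0, 177.0], [324.0, 297.0]]
36 [array([ 89., 397.]), array([178., 375.])] [[324.0, 184.0], [325.0, 316.0]]
40 [array([ 89., 392.]), array([179., 371.])] [[324.0, 186.0], [325.0, 321.0]]
44 [array([ 89., 388.]), array([179., 367.])] [[324.0, 188.0], [325.0, 327.0]]
48 [array([ 89., 384.]), array([179., 362.])] [[324.0, 190.0], [325.0, 333.0]]
```

```bash
python3 -m crank '[{"x":0,"y":0,"z":-0.4,"spin":0},{"x":0,"y":0,"z":-0.4,"spin":0},{"x":0,"y":0,"z":0,"spin":0},{"x":0,"y":0,"z":0,"spin":0}]'; python3 -m crank '[{"x":0,"y":0,"z":0.5,"spin":0},{"x":0,"y":0,"z":0.4,"spin":0},{"x":0,"y":0,"z":0.2,"spin":0},{"x":0,"y":0,"z":0,"spin":0}]'
```

```text
clock: 5.45
eef_pos: [459.3, -33.7, 146.6]
tool_rot: [3.141, -0.001, 0.244]
force: [2.4, -3.8, -2.2]
width: 12.2
clock: 5.85
eef_pos: [459.3, -33.7, 134.9]
tool_rot: [3.141, -0.0, 0.244]
force: [2.0, -4.2, -2.2]
width: 11.6
```

```bash
python3 -m crank '[{"x":0,"y":0,"z":0,"spin":0},{"x":0,"y":0,"z":0,"spin":0},{"x":0,"y":0,"z":0,"spin":0},{"x":0,"y":0,"z":0,"spin":0}]' 100; python3 - <<'E'
from h import *
for n in ("wrist","side"):
    if n=="wrist": w=cam(n)
    im=vision.get_image(n); cv2.imwrite(f"pics/g_{n}.png",im)
    if n=="side": cv2.imwrite("pics/g_sidez.png",cv2.resize(im[120:260,300:480],None,fx=4.4,fy=4.28))
p=np.load("drill.npy"); c=cam("side")
for g in (20,36,40,44,48):
    print(g,[((proj(c,D2W(p,[-80,y,116+g]))[0]-[300,120])*[4.4,4.28]).round(0) for y in (-195,-125)], proj(w,D2W(p,[[-80,-125,120+g],[-80,-195,120+g]])).round(0).tolist())
E
```

```text
clock: 6.25
eef_pos: [458.7, -32.9, 135.3]
tool_rot: [-3.141, 0.0, 0.244]
force: [0.5, 0.7, -0.9]
width: 69.5
20 [array([ 89., 414.]), array([178., 392.])] [[326.0, 177.0], [326.0, 301.0]]
36 [array([ 89., 397.]), array([178., 375.])] [[326.0, 185.0], [327.0, 320.0]]
40 [array([ 89., 392.]), array([179., 371.])] [[326.0, 187.0], [327.0, 325.0]]
44 [array([ 89., 388.]), array([179., 367.])] [[326.0, 189.0], [327.0, 331.0]]
48 [array([ 89., 384.]), array([179., 362.])] [[326.0, 192.0], [327.0, 337.0]]
```

View pics/g_wrist.png

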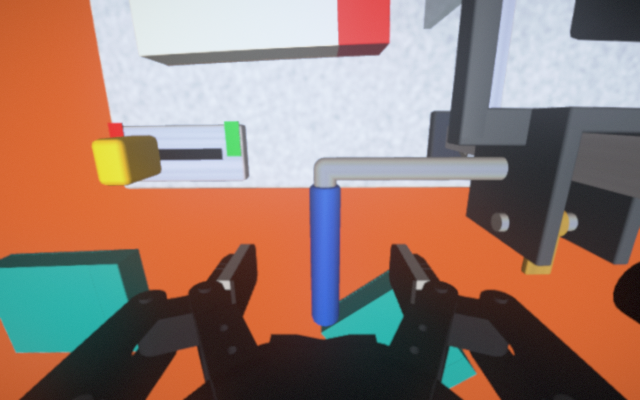

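View pics/g_sidez.png

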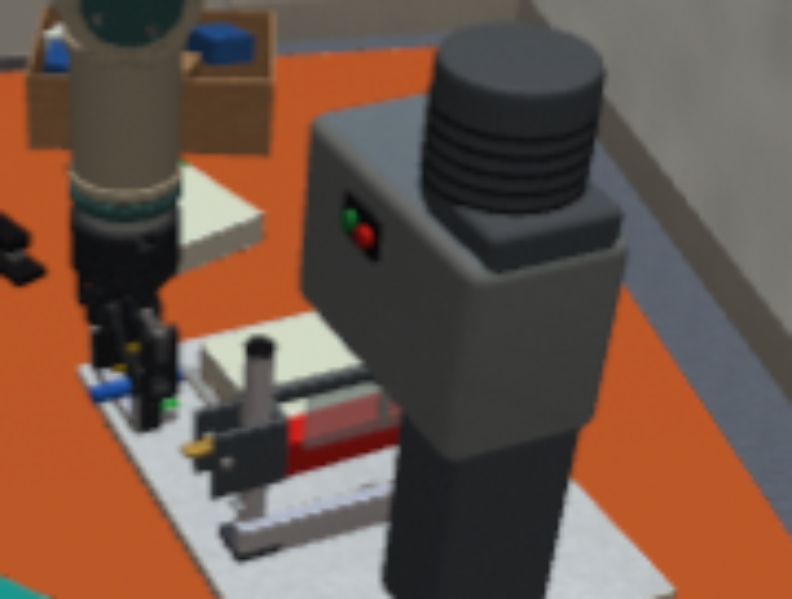

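```bash
python3 - <<'E'
from h import *
p=np.load("drill.npy"); c=cam("scene")
uv=[(230+355/4.4,170+208/4.28)]
for z in (200,240,280,320,360):
    P=onz(c,uv,z)-[p[0],p[1],0]; cc,s=np.cos(p[2]),np.sin(p[2]); print(z,cc*P[:,0]+s*P[:,1],-s*P[:,0]+cc*P[:,1])
print(D2W(p,[-225,-5,0]),D2W(p,[-260,-5,0]),p)
E
```

```text
200 [-51.82137506] [-39.48301562]
240 [-48.57562518] [-6.24578593]
280 [-45.32987531] [26.99144376]
320 [-42.08412544] [60.22867345]
360 [-38.83837556] [93.46590314]
[[580.49590302 146.57873288   0.        ]] [[571.72431336 180.46175539   0.        ]] [641.72512548 -69.98761335  -1.31747894]
```

```bash
python3 -m crank '[{"x":0,"y":0,"z":-4.5,"spin":0},{"x":0,"y":0,"z":-4.5,"spin":0},{"x":3.2,"y":-2.9,"z":0,"spin":0},{"x":3.2,"y":-2.9,"z":0,"spin":0},{"x":3.2,"y":-2.9,"z":0,"spin":0}]'; python3 -m crank '[{"x":3.2,"y":-2.9,"z":0,"spin":0},{"x":3.2,"y":-2.9,"z":0,"spin":0},{"x":0,"y":0,"z":0,"spin":-0.15},{"x":0,"y":0,"z":0,"spin":-0.15},{"x":0,"y":0,"z":0,"spin":-0.15}]'; python3 -m crank '[{"x":0,"y":0,"z":0,"spin":-0.15},{"x":0,"y":0,"z":0,"spin":-0.15},{"x":0,"y":0,"z":0,"spin":-0.15},{"x":0,"y":0,"z":0,"spin":-0.15},{"x":0,"y":0,"z":0,"spin":-0.15}]'; python3 -m crank '[{"x":0,"y":0,"z":0,"spin":-0.15},{"x":0,"y":0,"z":0,"spin":-0.15},{"x":0,"y":0,"z":0,"spin":-0.08},{"x":0,"y":0,"z":0,"spin":0},{"x":0,"y":0,"z":0,"spin":0}]'
python3 - <<'E'
from h import *
c=cam("wrist"); s=ctrl.read_state()
im=vision.get_image("wrist"); cv2.imwrite(f"pics/h_wrist.png",im)
np.save("ch.npy",c,allow_pickle=True);print(s['eef_pos'],s['tool_rot'],s['qpos'])
E
```

```text
clock: 6.85
eef_pos: [532.0, 75.4, 226.1]
tool_rot: [3.142, -0.001, 0.243]
force: [0.6, 0.2, 0.4]
width: 85.3
clock: 7.35
eef_pos: [579.0, 146.4, 224.9]
tool_rot: [-3.141, 0.001, 0.701]
force: [0.4, 0.6, -0.2]
width: 85.3
clock: 7.85
eef_pos: [579.0, 145.8, 225.2]
tool_rot: [-3.141, 0.0, 1.45]
force: [0.0, -0.5, -0.1]
width: 85.5
clock: 8.35
eef_pos: [579.1, 145.8, 225.1]
tool_rot: [-3.141, -0.0, 1.822]
force: [-0.8, 0.5, -0.3]
width: 85.7
[579.14817723 145.75498121 225.14303732] [-3.14112568e+00 -9.58726578e-05  1.82153400e+00] [-0.02507117  0.58708858 -0.42769911  1.66915246  0.28651318  0.94835173
 -0.30726992]
```

View pics/h_wrist.png

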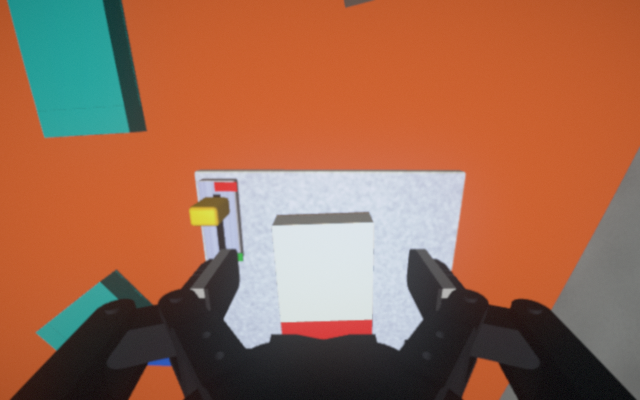

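```bash
python3 - <<'E'
import cv2
im=cv2.imread("pics/h_wrist.png"); cv2.imwrite("pics/h_z.png",cv2.resize(im[160:345,180:480],None,fx=2.6,fy=2.6,interpolation=cv2.INTER_CUBIC))
E
```

```text
(no output)
```

View pics/h_z.png

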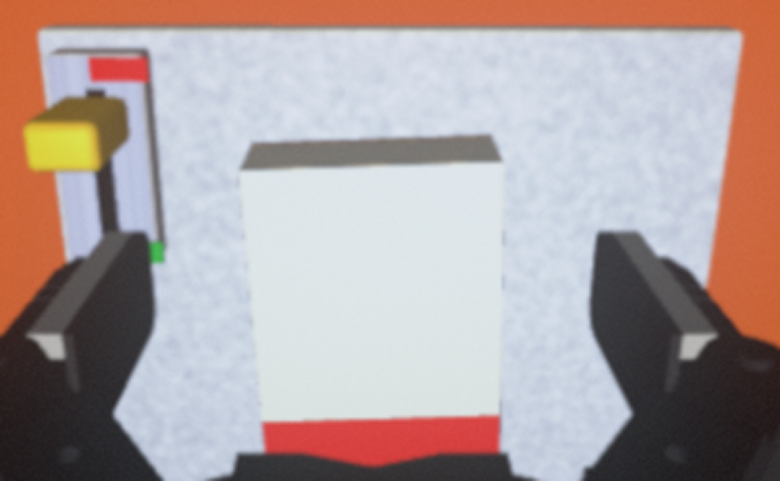

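```bash
python3 - <<'E'
from h import *
c=np.load("ch.npy",allow_pickle=True).item()
p0=np.load("drill.npy")
H=lambda a,b:(180+a/2.6,160+b/2.6)
t=onz(c,[H(42,33),H(741,35)],60); print('table',t.round(1), 'len',np.linalg.norm(t[1]-t[0]))
d=t[1]-t[0]; yaw=np.arctan2(d[1],d[0])-np.pi/2
# front mid = drill (-240,0)
m=t.mean(0); X=m[0]+240*np.cos(yaw); Y=m[1]+240*np.sin(yaw); print('drill from front edge',X,Y,yaw)
for p in (np.array([X,Y,yaw]),p0):
    def W2D(P):
        P=np.atleast_2d(P)-[p[0],p[1],0]; cc,s=np.cos(p[2]),np.sin(p[2]); return np.c_[cc*P[:,0]+s*P[:,1],-s*P[:,0]+cc*P[:,1]].round(1).tolist()
    print('top',W2D(onz(c,[H(241,170),H(502,162),H(261,421),H(500,416)],94)),'bot',W2D(onz(c,[H(252,145),H(490,137)],60)),'lock',W2D(onz(c,[H(61,146)],114.5)),'tcp',W2D(ctrl.read_state()['eef_pos']))
E
```

```text
table [[441.2 124.3  60. ]
 [726.1 196.9  60. ]] len 294.03870805711017
drill from front edge 642.8812240901152 -71.95173416475552 -1.3213383798591756
top [[-192.0, -59.6], [-195.7, 42.7], [-74.0, -56.6], [-77.0, 48.3]] bot [[-190.5, -60.6], [-194.5, 43.2]] lock [[-209.0, -120.5]] tcp [[-226.7, -8.0]]
top [[-190.1, -58.2], [-193.3, 44.1], [-72.0, -55.7], [-74.6, 49.2]] bot [[-188.6, -59.2], [-192.1, 44.6]] lock [[-207.3, -119.1]] tcp [[-224.6, -6.5]]
```

```bash
python3 -m crank '[{"x":0,"y":0,"z":4,"spin":0},{"x":0,"y":0,"z":4,"spin":0},{"x":0,"y":0,"z":4,"spin":0},{"x":0,"y":0,"z":2.9,"spin":0},{"x":0,"y":0,"z":1,"spin":0}]' 70;  python3 -m crank '[{"x":-0.5,"y":0,"z":0,"spin":0},{"x":-0.8,"y":0,"z":0,"spin":0},{"x":-0.8,"y":0,"z":0,"spin":0},{"x":-0.8,"y":0.0,"z":0,"spin":0},{"x":-0.8,"y":0.1,"z":0,"spin":0}]'
```

```text
clock: 8.9
eef_pos: [577.2, 145.2, 63.3]
tool_rot: [-3.136, 0.001, 1.823]
force: [-0.1, -0.3, 0.5]
width: 59.9
clock: 9.4
eef_pos: [590.4, 111.3, 67.9]
tool_rot: [3.139, -0.002, 1.824]
force: [-1.7, 4.8, 3.9]
width: 59.7
```

```bash
python3 - <<'E'
from h import *
im=vision.get_image("wrist"); cv2.imwrite(f"pics/i_wrist.png",im)
im=vision.get_image("scene"); cv2.imwrite("pics/i_sc.png",cv2.resize(im[170:310,230:410],None,fx=4.4,fy=4.28))
s=ctrl.read_state();print(s['eef_pos'],s['tool_rot'],s['force'])
E
```

```text
[590.70743398 109.15867829  67.2319376 ] [3.13963671e+00 4.20932237e-04 1.82209125e+00] [-0.22576883  0.51899995  0.49250711]
```

View pics/i_wrist.png

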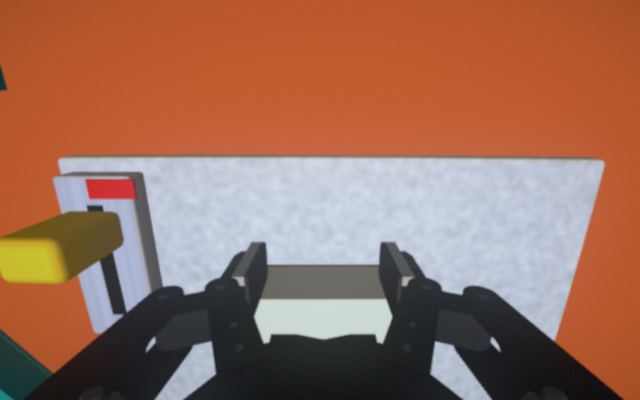

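View pics/i_sc.png

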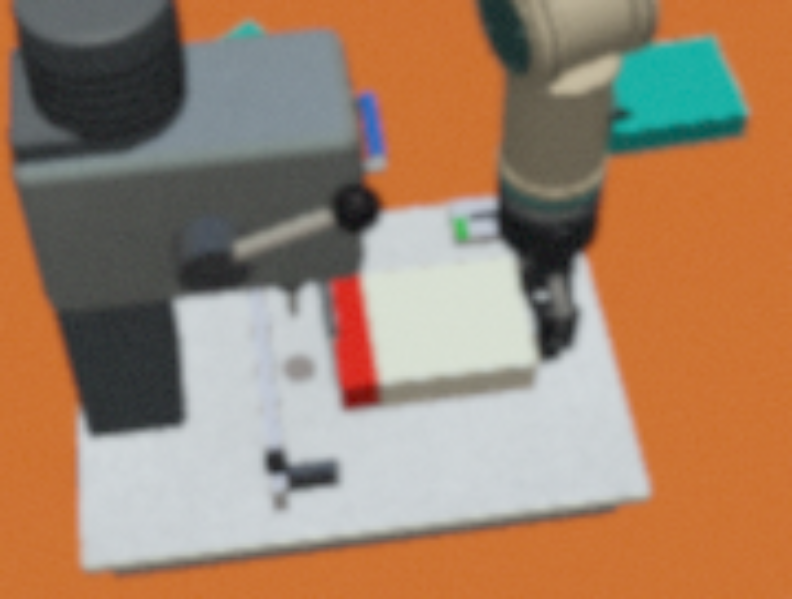

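```bash
python3 -m crank '[{"x":-0.6,"y":0.05,"z":0,"spin":0},{"x":-1,"y":0.1,"z":0,"spin":0},{"x":-1,"y":0.1,"z":0,"spin":0},{"x":-1,"y":0.1,"z":0,"spin":0},{"x":-0.6,"y":0.05,"z":0,"spin":0}]'; python3 -m crank '[{"x":0,"y":0,"z":0,"spin":0}]';  python3 - <<'E'
from h import *
im=vision.get_image("scene"); cv2.imwrite("pics/j_sc.png",cv2.resize(im[170:310,230:410],None,fx=4.4,fy=4.28))
s=ctrl.read_state();print(s['eef_pos'],s['tool_rot'],s['force'])
for p in ([642.88,-71.95,-1.3213],np.load("drill.npy")):
    P=s['eef_pos'][None]-[p[0],p[1],0]; cc,q=np.cos(p[2]),np.sin(p[2]); print(cc*P[:,0]+q*P[:,1],-q*P[:,0]+cc*P[:,1])
E
```

```text
clock: 10.0
eef_pos: [604.0, 71.1, 66.7]
tool_rot: [3.141, -0.001, 1.824]
force: [-1.2, 4.8, 4.6]
width: 59.7
clock: 10.1
eef_pos: [604.3, 69.6, 66.4]
tool_rot: [3.141, 0.001, 1.823]
force: [0.2, 1.0, -0.5]
width: 59.8
[603.98115298  69.57202738  66.13784221] [-3.14114732e+00  1.09338432e-03  1.82308323e+00] [0.66872012 0.2840137  0.77956165]
[-146.74481236] [-2.75037795]
[-144.56505966] [-1.56342767]
```

View pics/j_sc.png

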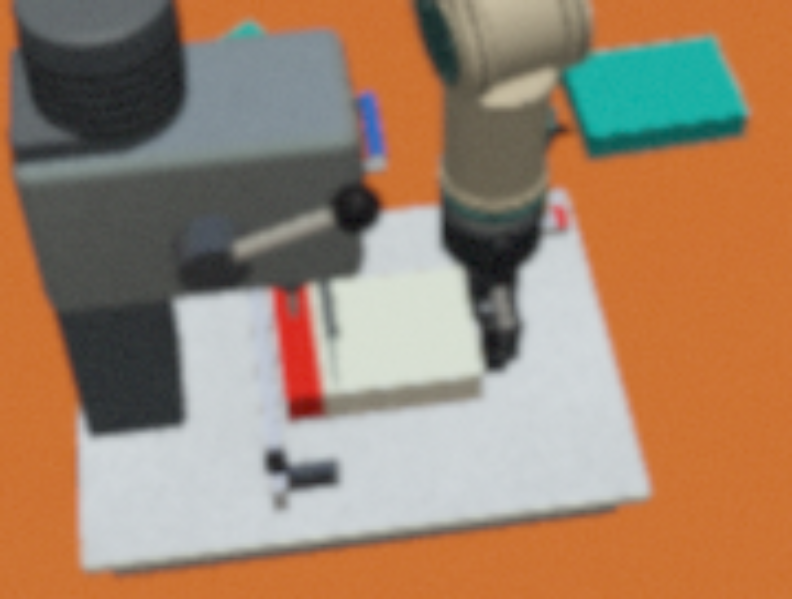

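```bash
python3 -m crank '[{"x":-0.2,"y":0,"z":0,"spin":0},{"x":-0.2,"y":0,"z":0,"spin":0},{"x":-0.1,"y":0,"z":0,"spin":0}]'; python3 -m crank '[{"x":-0.1,"y":0,"z":0,"spin":0},{"x":-0.1,"y":0,"z":0,"spin":0}]';python3 -m crank '[{"x":-0.1,"y":0,"z":0,"spin":0},{"x":-0.1,"y":0,"z":0,"spin":0}]'
```

```text
clock: 10.45
eef_pos: [604.9, 65.9, 66.1]
tool_rot: [-3.141, -0.0, 1.824]
force: [0.1, 2.6, 0.3]
width: 59.7
clock: 10.65
eef_pos: [605.4, 64.4, 66.1]
tool_rot: [-3.141, -0.001, 1.824]
force: [-1.8, 5.2, -0.2]
width: 59.7
clock: 10.85
eef_pos: [605.5, 64.4, 66.2]
tool_rot: [-3.142, -0.003, 1.824]
force: [-3.2, 8.9, -0.3]
width: 59.9
```

```bash
python3 -m crank '[{"x":-0.1,"y":0,"z":0,"spin":0},{"x":-0.1,"y":0,"z":0,"spin":0},{"x":0,"y":0,"z":0,"spin":0}]';python3 -m crank '[{"x":-0.1,"y":0,"z":0,"spin":0},{"x":-0.1,"y":0,"z":0,"spin":0},{"x":0,"y":0,"z":0,"spin":0}]';  python3 - <<'E'
from h import *
im=vision.get_image("scene"); cv2.imwrite("pics/k_sc.png",cv2.resize(im[170:310,230:410],None,fx=4.4,fy=4.28))
E
```

```text
clock: 11.15
eef_pos: [605.9, 64.5, 66.2]
tool_rot: [3.141, -0.006, 1.825]
force: [-1.6, 9.8, 0.4]
width: 59.7
clock: 11.45
eef_pos: [605.9, 64.5, 66.3]
tool_rot: [3.141, -0.008, 1.826]
force: [-3.6, 13.7, -0.0]
width: 59.9
```

View pics/k_sc.png

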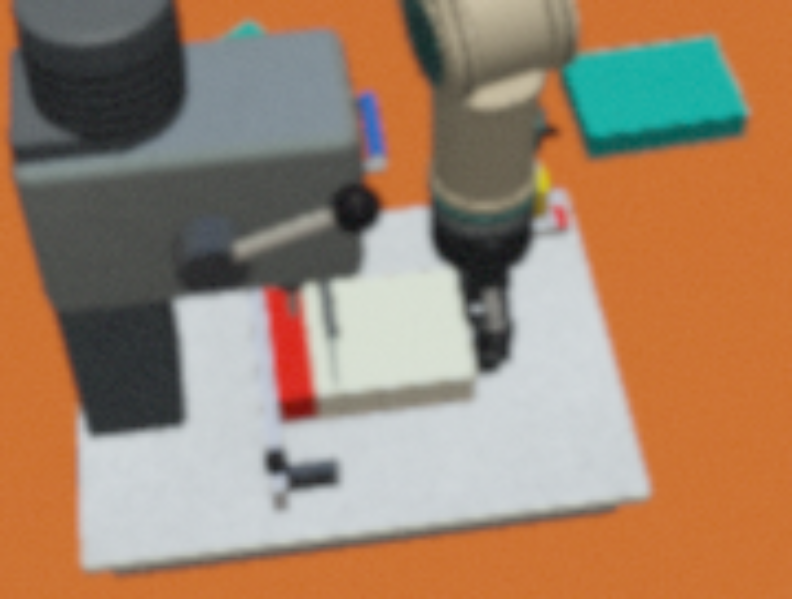

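```bash
python3 - <<'E'
from h import *
c=cam("scene"); S=lambda a,b:(230+a/4.4,170+b/4.28)
for p in ([642.88,-71.95,-1.3213],[643.56,-71.5,-1.327],np.load("drill.npy")):
    def f(uv,z):
        P=onz(c,uv,z)-[p[0],p[1],0]; cc,q=np.cos(p[2]),np.sin(p[2]); return np.c_[cc*P[:,0]+q*P[:,1],-q*P[:,0]+cc*P[:,1]].round(1).tolist()
    print(f([S(282,417),S(472,398)],60),f([S(264,288),S(281,401),S(472,379),S(456,270)],94),f([S(300,368)],60))
E
```

```text
[[15.9, 42.5], [-127.5, 46.6]] [[17.8, -57.2], [15.3, 50.4], [-125.8, 51.8], [-131.5, -52.6]] [[-2.3, -0.7]]
[[15.9, 41.8], [-127.5, 45.1]] [[18.4, -57.9], [15.3, 49.7], [-125.9, 50.3], [-130.9, -54.2]] [[-2.0, -1.4]]
[[18.2, 43.0], [-125.1, 47.7]] [[19.7, -56.7], [17.7, 51.0], [-123.5, 52.9], [-129.5, -51.5]] [[-0.1, -0.0]]
```

```bash
python3 -m crank '[{"x":1.0,"y":0,"z":0,"spin":0},{"x":2.5,"y":0,"z":0,"spin":0},{"x":2.5,"y":0,"z":-3,"spin":0},{"x":2.5,"y":-1.5,"z":-4.5,"spin":0},{"x":0,"y":-2,"z":-4.5,"spin":0}]'; python3 -m crank '[{"x":0,"y":-1.5,"z":-4,"spin":0},{"x":0,"y":0,"z":0,"spin":0},{"x":0,"y":0,"z":0,"spin":0}]' 100; python3 - <<'E'
from h import *
c=cam("wrist"); s=ctrl.read_state()
im=vision.get_image("wrist"); cv2.imwrite(f"pics/l_wrist.png",im)
cv2.imwrite("pics/l_z.png",cv2.resize(im[120:360,160:480],None,fx=2.5,fy=2.5,interpolation=cv2.INTER_CUBIC))
np.save("cl.npy",c,allow_pickle=True);print(s['eef_pos'],s['tool_rot'])
E
```

```text
clock: 12.0
eef_pos: [552.5, 133.4, 184.0]
tool_rot: [-3.141, -0.001, 1.828]
force: [0.5, 0.3, 0.0]
width: 60.0
clock: 12.3
eef_pos: [539.7, 125.0, 224.2]
tool_rot: [3.139, 0.002, 1.822]
force: [-0.6, -1.6, -0.2]
width: 85.3
[539.73655471 125.04182623 224.23133546] [3.13923983e+00 2.22861828e-03 1.82227696e+00]
```

View pics/l_z.png

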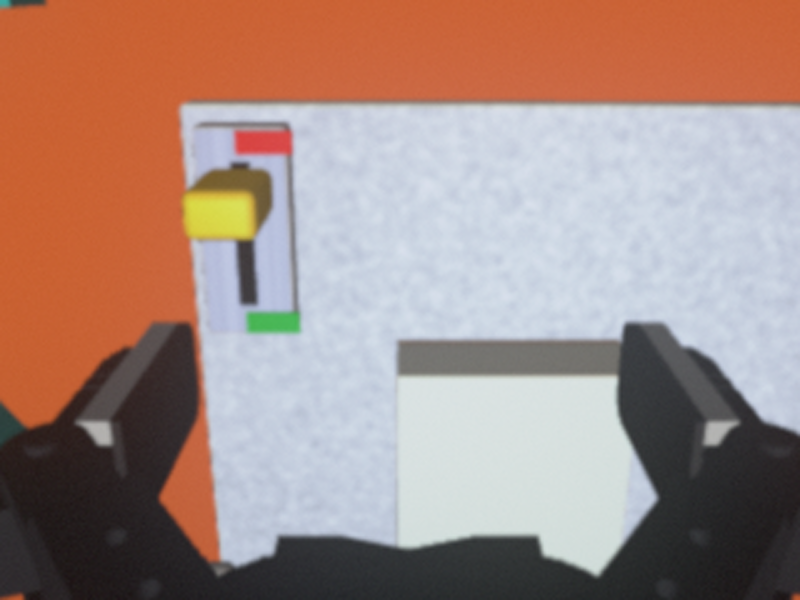

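View pics/l_wrist.png

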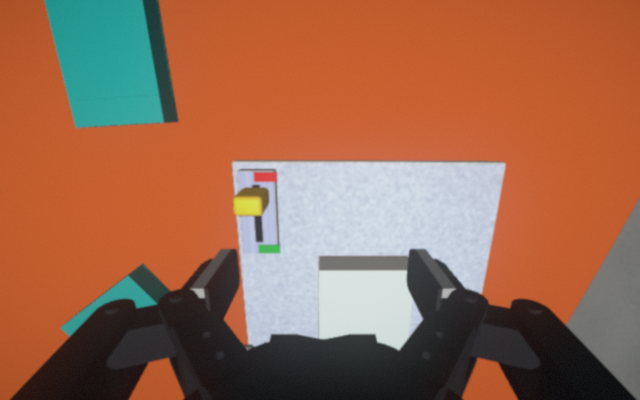

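```bash
python3 - <<'E'
from h import *
c=np.load("cl.npy",allow_pickle=True).item(); s=ctrl.read_state()
L=lambda a,b:(160+a/2.5,120+b/2.5)
Rt=R.from_euler('xyz',s['tool_rot']).as_matrix()
w=onz(c,[L(220,214)],114.5)[0]; print(w,s['eef_pos'],s['tool_rot'],(w-s['eef_pos'])@Rt)
for p in ([642.88,-71.95,-1.3213],np.load("drill.npy")):
    def f(uv,z):
        P=onz(c,uv,z)-[p[0],p[1],0]; cc,q=np.cos(p[2]),np.sin(p[2]); return np.c_[cc*P[:,0]+q*P[:,1],-q*P[:,0]+cc*P[:,1]].round(1).tolist()
    print('lock',f([L(220,214)],114.5),'table',f([L(182,103),(504,163)],60),'rear bot',f([L(398,341),L(618,341)],60),'rear top',f([L(398,376),L(618,376)],94),'slot ends',f([L(240,164),L(248,303)],74))
E
```

```text
[474.50564655 101.04646947 114.5       ] [539.18747038 125.00075464 222.96743568] [-3.14145603e+00  1.70558998e-03  1.82227765e+00] [ -6.9204311  -68.59318721 108.48876908]
lock [[-209.2, -120.4]] table [[-242.0, -148.1], [-241.3, 145.3]] rear bot [[-129.3, -55.4], [-129.4, 49.1]] rear top [[-130.4, -55.0], [-130.4, 39.3]] slot ends [[-218.5, -121.5], [-155.0, -121.9]]
lock [[-207.5, -119.0]] table [[-240.4, -146.6], [-238.5, 146.9]] rear bot [[-127.3, -54.3], [-127.0, 50.2]] rear top [[-128.4, -53.9], [-128.0, 40.5]] slot ends [[-216.8, -120.0], [-153.3, -120.7]]
```

```bash
python3 -m crank '[{"x":-0.35,"y":-3.4,"z":0,"spin":0},{"x":-0.35,"y":-3.5,"z":0,"spin":0},{"x":0,"y":0,"z":3,"spin":0},{"x":0,"y":0,"z":2,"spin":0},{"x":0,"y":0,"z":0,"spin":0}]'; python3 - <<'E'
from h import *
c=cam("wrist"); s=ctrl.read_state()
im=vision.get_image("wrist"); cv2.imwrite(f"pics/m_wrist.png",im)
np.save("cm.npy",c,allow_pickle=True);print(s['eef_pos'],s['tool_rot'])
E
```

```text
clock: 12.85
eef_pos: [471.5, 100.9, 169.9]
tool_rot: [-3.134, 0.0, 1.823]
force: [-0.3, 0.2, 0.2]
width: 85.3
[471.53167043 100.91549355 169.88010249] [-3.13375688e+00  2.77385575e-04  1.82328303e+00]
```

View pics/m_wrist.png

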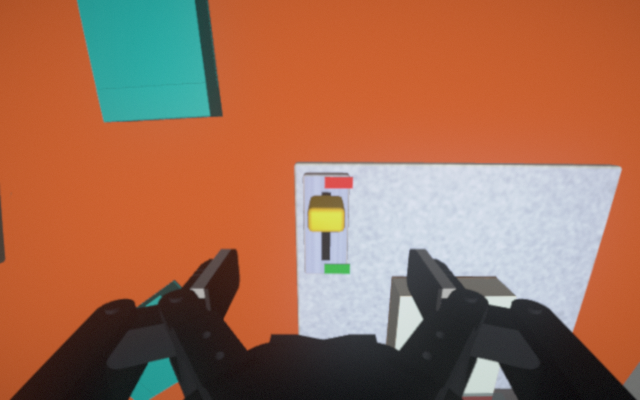

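```bash
python3 - <<'E'
from h import *
c=np.load("cm.npy",allow_pickle=True).item(); s=ctrl.read_state()
Rt=R.from_euler('xyz',s['tool_rot']).as_matrix()
w=onz(c,[(327,219)],114.5)[0]; print(w,s['eef_pos'],s['tool_rot'],(w-s['eef_pos'])@Rt)
E
```

```text
[473.6925305  101.42322063 114.5       ] [472.68985106 101.62342363 171.28556192] [-3.13651187e+00 -1.19578036e-06  1.82346407e+00] [-0.44457196  1.20929696 56.78015011]
```

Aligned within about 1 mm; descend to TCP z ≈ 84, then pinch.

```bash
python3 -m crank '[{"x":0,"y":0.1,"z":3,"spin":0},{"x":0,"y":0,"z":3,"spin":0},{"x":0,"y":0,"z":2.7,"spin":0},{"x":0,"y":0,"z":0,"spin":0},{"x":0,"y":0,"z":0,"spin":0}]'; python3 -m crank '[{"x":0,"y":0,"z":0,"spin":0},{"x":0,"y":0,"z":0,"spin":0},{"x":0,"y":0,"z":0,"spin":0},{"x":0,"y":0,"z":0,"spin":0},{"x":0,"y":0,"z":0,"spin":0}]' 25
```

```text
clock: 13.4
eef_pos: [475.3, 103.0, 86.6]
tool_rot: [-3.141, -0.0, 1.824]
force: [0.2, -1.4, 0.9]
width: 85.2
clock: 13.9
eef_pos: [473.3, 102.0, 87.0]
tool_rot: [-3.139, 0.001, 1.823]
force: [-4.0, -1.8, 10.4]
width: 26.9
```

```bash
python3 -m crank '[{"x":-0.8,"y":0,"z":0,"spin":0},{"x":-1,"y":0,"z":0,"spin":0},{"x":-1,"y":0,"z":0,"spin":0},{"x":-1,"y":0,"z":0,"spin":0},{"x":-0.4,"y":0,"z":0,"spin":0}]'; python3 -m crank '[{"x":-0.2,"y":0,"z":0,"spin":0},{"x":-0.1,"y":0,"z":0,"spin":0}]'
```

```text
clock: 14.4
eef_pos: [483.7, 61.4, 87.0]
tool_rot: [-3.139, 0.0, 1.823]
force: [-5.8, 2.0, 9.8]
width: 27.2
clock: 14.6
eef_pos: [484.0, 59.9, 87.0]
tool_rot: [-3.139, -0.001, 1.824]
force: [-6.4, 4.9, 10.0]
width: 27.1
```

```bash
python3 -m crank '[{"x":-0.2,"y":0,"z":0,"spin":0},{"x":-0.1,"y":0,"z":0,"spin":0},{"x":0,"y":0,"z":0,"spin":0}]'; python3 -m crank '[{"x":-0.2,"y":0,"z":0,"spin":0},{"x":0,"y":0,"z":0,"spin":0}]'
```

```text
clock: 14.9
eef_pos: [484.1, 59.8, 87.0]
tool_rot: [-3.139, -0.004, 1.826]
force: [-8.4, 8.5, 10.1]
width: 27.1
clock: 15.1
eef_pos: [484.1, 59.7, 87.0]
tool_rot: [-3.14, -0.006, 1.827]
force: [-10.3, 12.7, 11.1]
width: 26.8
```

```bash
python3 -m crank '[{"x":0.4,"y":0,"z":0,"spin":0},{"x":0,"y":0,"z":0,"spin":0},{"x":0,"y":0,"z":0,"spin":0},{"x":0,"y":0,"z":0,"spin":0},{"x":0,"y":0,"z":0,"spin":0}]' 100; python3 -m crank '[{"x":0,"y":0,"z":-4,"spin":0},{"x":0,"y":0,"z":-4,"spin":0},{"x":2,"y":0,"z":-4,"spin":0},{"x":4,"y":0,"z":-3,"spin":0},{"x":0,"y":0,"z":0,"spin":0}]'; python3 - <<'E'
from h import *
c=cam("wrist"); s=ctrl.read_state()
im=vision.get_image("wrist"); cv2.imwrite(f"pics/n_wrist.png",im)
im=vision.get_image("side");cv2.imwrite("pics/n_sidez.png",cv2.resize(im[120:260,300:480],None,fx=4.4,fy=4.28))
im=vision.get_image("scene"); cv2.imwrite("pics/n_sc.png",cv2.resize(im[170:310,230:410],None,fx=4.4,fy=4.28))
np.save("cn.npy",c,allow_pickle=True)
E
```

```text
clock: 15.6
eef_pos: [486.6, 57.6, 86.3]
tool_rot: [3.141, 0.0, 1.823]
force: [0.7, 0.7, 0.6]
width: 85.5
clock: 16.1
eef_pos: [472.7, 122.5, 240.7]
tool_rot: [3.132, -0.003, 1.83]
force: [0.4, 0.3, -1.0]
width: 85.3
```

View pics/n_wrist.png

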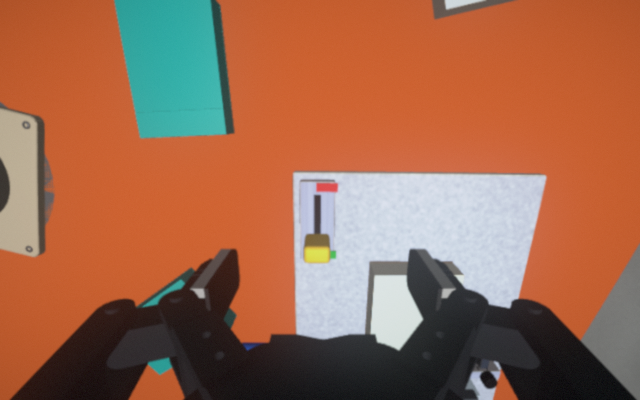

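View pics/n_sidez.png

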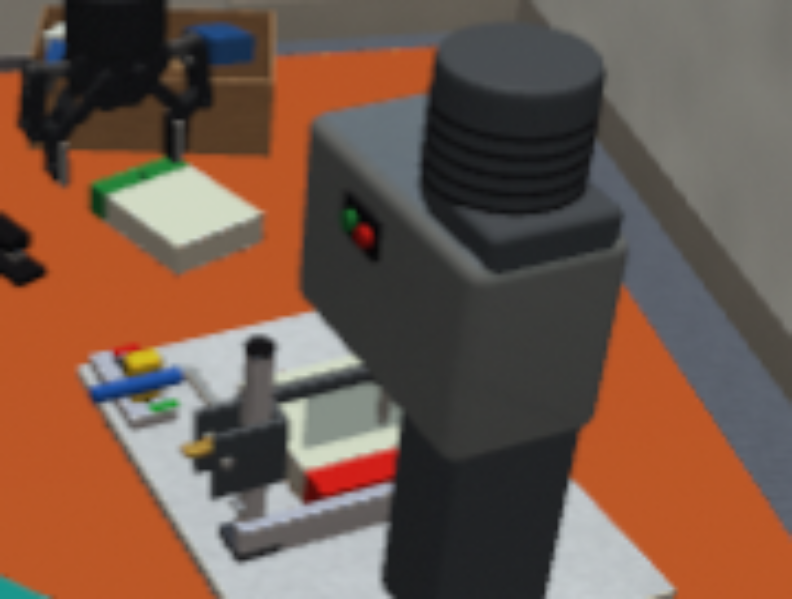

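View pics/n_sc.png

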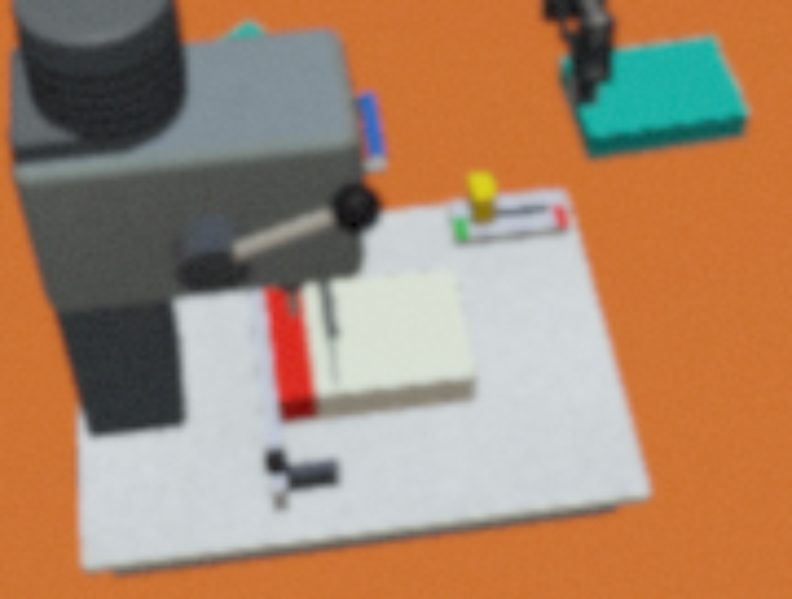

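```bash
python3 - <<'E'
from h import *
im=vision.get_image("side"); cr=cv2.resize(im[195:255,345:405],None,fx=10,fy=10,interpolation=cv2.INTER_CUBIC)
c=cam("side")
p=[643.2,-71.5,-1.322]
for P,col in (([20,-50,90],(255,0,255)),([20,0,90],(255,0,255)),([20,-50,60],(0,255,0)),([20,-52,94],(255,0,0)),([20,0,94],(255,0,0)),([20,-110,90],(255,0,255))):
    u=(proj(c,D2W(p,P))[0]-[345,195]+.5)*10; cv2.circle(cr,tuple(int(v) for v in u),5,col,1)
cv2.imwrite("pics/o.png",cr)
E
```

```text
(no output)
```

View pics/o.png

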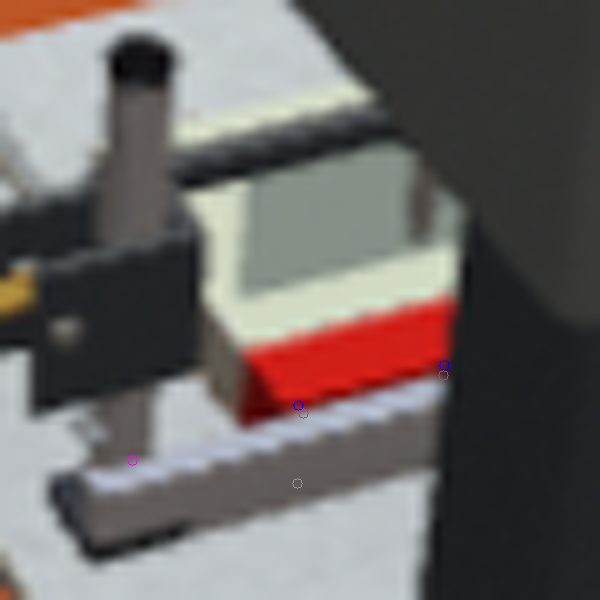

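```bash
python3 -m crank '[{"x":0,"y":4,"z":0,"spin":0},{"x":0,"y":4,"z":0,"spin":0},{"x":0,"y":3,"z":0,"spin":0},{"x":0,"y":0,"z":0,"spin":0},{"x":0,"y":0,"z":0,"spin":0}]' 100; python3 - <<'E'
from h import *
c=cam("wrist"); s=ctrl.read_state()
im=vision.get_image("wrist"); cv2.imwrite(f"pics/q_wrist.png",im)
cv2.imwrite("pics/q_z.png",cv2.resize(im[160:345,180:480],None,fx=2.6,fy=2.6,interpolation=cv2.INTER_CUBIC))
np.save("cq.npy",c,allow_pickle=True);print(s['eef_pos'],s['tool_rot'])
E
```

```text
clock: 16.8
eef_pos: [577.1, 142.4, 234.3]
tool_rot: [-3.138, 0.0, 1.822]
force: [-0.7, -0.4, 0.1]
width: 85.6
[577.12483843 142.41575649 234.29690672] [-3.13765228e+00  2.22566060e-04  1.82228609e+00]
```

View pics/q_z.png

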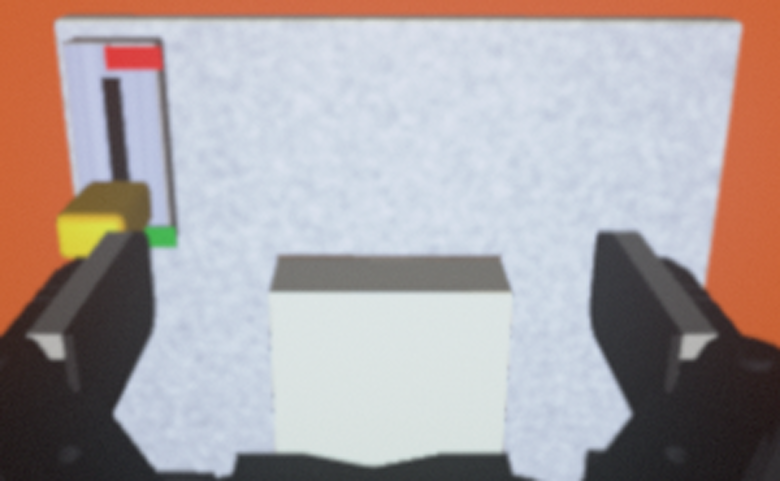

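```bash
python3 - <<'E'
from h import *
c=np.load("cq.npy",allow_pickle=True).item()
H=lambda a,b:(180+a/2.6,160+b/2.6)
t=onz(c,[H(57,21),H(741,23)],60)
d=t[1]-t[0]; L=np.linalg.norm(d); yaw=np.arctan2(d[1],d[0])-np.pi/2
m=t.mean(0); p=[m[0]+240*np.cos(yaw),m[1]+240*np.sin(yaw),yaw]; print(p,L)
def f(uv,z,p=p):
    P=onz(c,uv,z)-[p[0],p[1],0]; cc,q=np.cos(p[2]),np.sin(p[2]); return np.c_[cc*P[:,0]+q*P[:,1],-q*P[:,0]+cc*P[:,1]].round(1).tolist()
print('rear bot',f([H(279,256),H(500,256)],60),'rear top',f([H(270,291),H(511,291)],94),'sides',f([H(276,450),H(503,450)],94),'lock top',f([H(91,234)],114.5),'slot/plate',f([H(163,40),H(176,230)],74))
cs=cam("side")
for y in (-52,-56,-60): print(y,[((proj(cs,D2W(pp,[20,y,z]))[0]-[345,195]+.5)*10).round() for pp in ([643.2,-71.5,-1.322],[643.56,-71.5,-1.327]) for z in (60,94)])
E
```

```text
[np.float64(642.789372356791), np.float64(-71.19551507683923), np.float64(-1.3199818056456738)] 294.7759424251026
rear bot [[-128.4, -55.1], [-128.8, 49.0]] rear top [[-129.6, -54.7], [-130.1, 48.2]] sides [[-46.8, -55.2], [-47.4, 49.3]] lock top [[-166.0, -120.3]] slot/plate [[-234.5, -97.9], [-148.3, -98.8]]
-52 [array([292., 485.]), array([299., 405.]), array([292., 484.]), array([299., 405.])]
-56 [array([281., 488.]), array([288., 408.]), array([281., 487.]), array([288., 408.])]
-60 [array([269., 491.]), array([276., 411.]), array([270., 490.]), array([277., 411.])]
```

```bash
python3 -m crank '[{"x":0.2,"y":-4,"z":0,"spin":0},{"x":0,"y":-4,"z":0,"spin":0},{"x":0,"y":-3.2,"z":0,"spin":0},{"x":0,"y":0,"z":0,"spin":0},{"x":0,"y":0,"z":0,"spin":0}]' 0; python3 - <<'E'
from h import *
s=ctrl.read_state(); p=[642.8,-71.2,-1.32]
P=s['eef_pos'][None]-[p[0],p[1],0]; cc,q=np.cos(p[2]),np.sin(p[2]); print(s['eef_pos'],s['tool_rot'],cc*P[:,0]+q*P[:,1],-q*P[:,0]+cc*P[:,1])
c=cam("wrist"); im=vision.get_image("wrist"); cv2.imwrite("pics/r_wrist.png",im); 
Rt=R.from_euler('xyz',s['tool_rot']).as_matrix()
np.save("cr.npy",c,allow_pickle=True)
E
```

```text
clock: 17.35
eef_pos: [468.0, 116.8, 236.6]
tool_rot: [3.141, 0.001, 1.823]
force: [0.2, 0.5, 1.1]
width: 11.9
[468.0464715  116.77141783 236.59239043] [3.14147035e+00 1.01940174e-03 1.82329701e+00] [-225.4602867] [-122.63649034]
```

View pics/r_wrist.png

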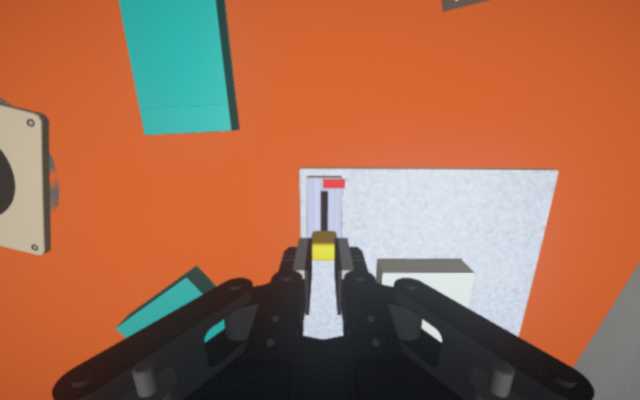

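```bash
python3 -m crank '[{"x":0,"y":0,"z":4,"spin":0},{"x":0,"y":0,"z":4,"spin":0},{"x":0,"y":0,"z":4,"spin":0},{"x":0,"y":0,"z":2.6,"spin":0},{"x":0,"y":0,"z":0,"spin":0}]' 0; python3 -m crank '[{"x":-1,"y":0,"z":0,"spin":0},{"x":-1,"y":0,"z":0,"spin":0},{"x":-1,"y":0,"z":0,"spin":0},{"x":-0.5,"y":0,"z":0,"spin":0},{"x":0,"y":0,"z":0,"spin":0}]'; python3 -m crank '[{"x":-0.2,"y":0,"z":0,"spin":0},{"x":-0.2,"y":0,"z":0,"spin":0},{"x":0,"y":0,"z":0,"spin":0}]';python3 -m crank '[{"x":-0.2,"y":0,"z":0,"spin":0},{"x":-0.1,"y":0,"z":0,"spin":0},{"x":0,"y":0,"z":0,"spin":0}]'
```

```text
clock: 17.9
eef_pos: [467.3, 117.2, 87.2]
tool_rot: [-3.135, 0.0, 1.824]
force: [-0.2, -0.4, 0.3]
width: 0.2
clock: 18.4
eef_pos: [478.4, 82.2, 91.0]
tool_rot: [3.14, 0.001, 1.821]
force: [-0.2, -0.3, 0.0]
width: -0.2
clock: 18.7
eef_pos: [478.6, 79.9, 90.3]
tool_rot: [3.142, -0.0, 1.824]
force: [0.1, 0.3, -0.9]
width: 0.3
clock: 19.0
eef_pos: [479.2, 78.0, 90.3]
tool_rot: [3.141, -0.001, 1.825]
force: [-1.7, 2.6, 1.3]
width: 0.4
```

```bash
python3 -m crank '[{"x":-0.1,"y":0,"z":0,"spin":0},{"x":-0.1,"y":0,"z":0,"spin":0},{"x":0,"y":0,"z":0,"spin":0}]'; python3 -m crank '[{"x":-0.2,"y":0,"z":0,"spin":0},{"x":-0.2,"y":0,"z":0,"spin":0},{"x":0,"y":0,"z":0,"spin":0}]';python3 -m crank '[{"x":-0.2,"y":0,"z":0,"spin":0},{"x":-0.2,"y":0,"z":0,"spin":0},{"x":0,"y":0,"z":0,"spin":0}]'
```

```text
clock: 19.3
eef_pos: [479.2, 77.9, 90.4]
tool_rot: [3.141, -0.003, 1.826]
force: [-3.5, 7.3, 2.2]
width: -0.4
clock: 19.6
eef_pos: [479.3, 77.7, 90.4]
tool_rot: [3.14, -0.008, 1.829]
force: [-6.0, 15.4, 3.2]
width: 0.2
clock: 19.9
eef_pos: [479.4, 77.5, 90.5]
tool_rot: [3.14, -0.012, 1.832]
force: [-9.1, 23.2, 4.6]
width: 0.1
```

```bash
python3 -m crank '[{"x":2,"y":0,"z":0,"spin":0},{"x":2,"y":0,"z":0,"spin":0},{"x":1.5,"y":0,"z":-4,"spin":0},{"x":0,"y":0,"z":-4.5,"spin":0},{"x":0,"y":0,"z":-4.5,"spin":0}]'; python3 -m crank '[{"x":3,"y":0,"z":-3,"spin":0},{"x":3,"y":0,"z":0,"spin":0},{"x":2,"y":0,"z":0,"spin":0},{"x":0,"y":0,"z":0,"spin":0},{"x":0,"y":0,"z":0,"spin":0}]'; python3 - <<'E'
from h import *
for n in ("side","scene"):
    im=vision.get_image(n); cv2.imwrite(f"pics/z_{n}f.png",im)
    x0,y0=(230,170) if n=="scene" else (300,120)
    cv2.imwrite(f"pics/z_{n}.png",cv2.resize(im[y0:y0+140,x0:x0+180],None,fx=4.4,fy=4.28))
print(ctrl.read_state()['clock'])
E
```

```text
clock: 20.4
eef_pos: [467.5, 120.7, 221.5]
tool_rot: [-3.14, 0.0, 1.825]
force: [1.0, -0.4, -0.5]
width: 0.1
clock: 20.9
eef_pos: [448.2, 197.2, 250.1]
tool_rot: [-3.141, 0.001, 1.824]
force: [0.1, 0.0, 0.0]
width: 0.1
21.0
```

View pics/z_side.png

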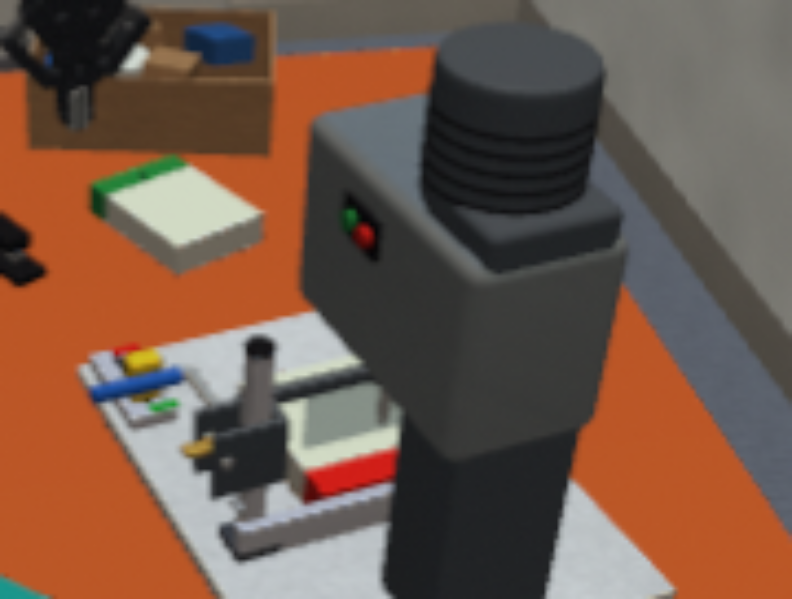

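View pics/z_scenef.png

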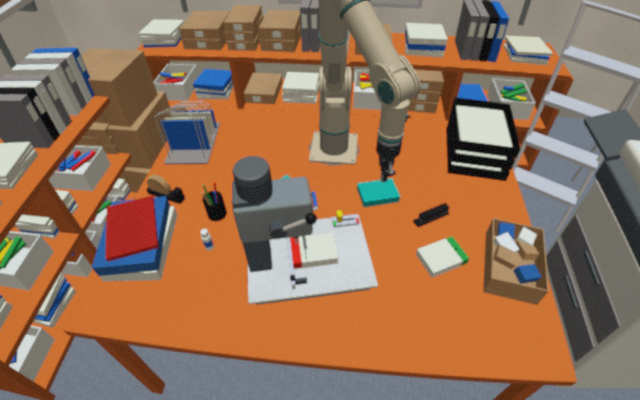

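The views show the guard one notch up (bar at about (92–183, 391–375) in the side crop), the red head against the fence, and the yellow grip at the green end. Nothing else has moved and the robot is clear, so I am handing in.

```bash
python3 -c "
from cell import ctrl
print(ctrl.finish_job())"
```

```text
the job is handed in; nothing more can be done
None
```

The drill is set up as asked, in the order asked, and the job was handed in at about 21 s of the 51 s allowed.

- **Guard:** I pinched the blue bar from above, raised it to about 0.052 m and let go. It settled at about 0.040 m, one notch up, and was still there in the last side view.
- **Block:** I pushed it flat along the table with two fingers until the force rose to about 14 N with no further motion. From above, its rear edge and sides were parallel to the drill. Its head lay along the fence and its centre was about 3 mm to the -y side of the bit.
- **Feed lock:** I slid the yellow grip to its end stop after the block was home. A second push on its front face, up to about 25 N, moved it no further.
- **Disagreements:**
  - The wrist picture put the grip about 2–3 mm short of its nominal end. That is within the camera scale error, and the firm stop contradicts it.
  - One side-view reading put the block centre nearer 8 mm off the bit; the scene and wrist views both gave about 3 mm.

The other things on the counter were not touched, and no force reading came near the limits.

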